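# Put the paused dice game away on the shelf

### The arm

A 6-joint arm with a two-finger parallel gripper is mounted at the origin on the work surface. World frame = base frame: x ahead of the robot, y to its left, z up, the work surface at z = 0. Lengths are in m, angles in rad, forces in N, time in s.
With the tool pointing down it reaches from about 0.425 to 0.95 m from the base axis. Payload 3.5 kg.
Tool frame: the origin (TCP) lies at the very end of the fingers, on their centre line; the grasp point (between the pads) lies 19 mm behind it; z points along the fingers, y is the direction in which the jaws open and shut (so a half turn about z gives the same grasp; the last joint's range is limited). The gripper opens to 85 mm and grips with 20 to 120 N. Pads are 22 mm wide; open, the fingers measure 114 mm over their backs; the gripper's body (76 mm by 85 mm) begins 54 mm behind the grasp point. The pads swing forward as they close: fully open they stand 13 mm farther back than shut.
Start: joints at [-1.303, 0.286, 1.577, -0, 1.279, -0.15], TCP at [0.274, -0.617, 0.204] pointing down, gripper open.
Joint ranges: [-2.77, 2.77], [-0.9, 2.22], [0.21, 2.48], [-1.53, 4.67], [0.24, 2.81], [-2.84, 2.84]. Speed limits (rad/s): [2.79, 2.79, 3.14, 3.14, 3.14, 3.14].

### API

Orientations are given as a unit quaternion [x, y, z, w].
In Python, from plant import get_state, vision, ctrl, cut_out gives the robot as it stands.
- The arm moves only by the tool jog_arm, never from a script. Its argument "commands" is text: rows parted by semicolons, each of 6 numbers parted by spaces: the shift along the world's x, y, z in m, then the turn, a rotation vector about the world's x, y, z in rad. A call has 1 to 20 rows; each row is the pose to reach, as a shift and turn from the pose commanded when the call began; what a row does not reach only later rows make up. A row lasts 1/8 s, in which the tool goes at most 62.5 mm and 10.7 degrees, less where a joint would pass 70% of its speed; a pose out of reach is approached as far as the arm can. A call with a gripper value outside its range is refused whole. "gripper" is the opening in per cent of the stroke, from 0 (shut) to 100 (fully open), set as the call begins (left out, the last holds). The fingers move at their own pace and stop on an object; "grip_force" is the grip in N (left out, the last holds). Time passes only in rows, so rows that repeat a pose let the fingers close. It gives the time, the measured TCP pose, the force and the opening at its end, in the units of the state.
- get_state(): the state, without advancing time (a new reading comes with each control period).
- vision.read_camera(name): name is "side" or "top" or "wrist"; returns a dict with "frame" (480x640x3 uint8, red, green, blue), "z_map" (480x640 float32, m along the optical axis (not along the pixel's ray), 0 where there is no reading), "fx", "fy", "cx", "cy" (pixels), "R" (3x3) and "t" (3): a world point X has camera coordinates R X + t. Camera axes: x right, y down, z forward; pixel columns grow to the right and rows downward; lengths in m; the calibration is good to about 2 mm. A picture is of the moment at which its call begins.
- ctrl.sign_off(): hands the job in, once; it reports no verdict.
Trained networks look in the newest picture that a camera, given by its name, has taken for a name from the list of things; names that differ only in an ending like _2 or _b are one class to them, and where a whole thing is asked for, a point or a joint stands for the part that bears it (a point fixed in the world has none). Each returns a list of dicts, best first, with "conf" (0 to 1); they miss things now and then, are a little off and sometimes report something else, mostly with a low value. They report only what shows in the picture. A call takes as long as a camera call. They do not tell look-alikes from the thing itself.
- cut_out(camera, query): "pixels" (480x640 bool, what is visible of it) and "box" ([centre column, centre row, width, height] in pixels, round what is visible of it).
The state is a dict: "time": time; "qpos": joint angles; "dq": joint speeds; "joint_efforts": joint torques, N m; "eef_pos": TCP position; "tcp_rot": TCP orientation; "contact_force": force on the tool from outside, world axes, zero at the start; "wrist_torque": the same for the moment, N m; "opening": opening from 0.0 (shut) to 1.0 (fully open).
Only numpy, scipy, OpenCV 4.12 (cv2) and the standard library are available. Lean on these libraries where they do the work, as an engineer would, in place of code of your own. Each camera call takes 0.05 s, during which the arm holds its last target.

### The job

The game is broken off for the night, and the roll lying in the dice tray must stay as it is. First take the blue glass paperweight out of the space between the grey cash box and the rule books and set it down gently in the middle of the score pad; then slide the dice tray into that space along the shelf, without lifting it or turning over any die, so that it sits square with the cash box, its front edge in line with the front of the box and at least 25 mm of finger room free on either side. Leave the cash box, the books and the dice cup where they stand.

Things in the scene. Friction and masses are not known exactly. Their poses are not given: they have to be found in the camera images.
- cash_box: Closed grey steel cash box, 160 deep (x) x 200 wide (y) x 85 high, 2.6 kg, loose on the pale ash shelf (world z = 0). Origin: centre of underside, z up. Front face (x = -80, towards the robot) has a press-button lock 67 up, 5 proud; bail handle flat on the lid, 92 up. Stands left or right in a row with the books, both facing the same way, an open space 228 to 244 wide between them.
- books: Stack of three hardback rule books (green, dark red, buff on top) lying flat, spines to the front: 160 deep (its x) x 200 wide (its y) x 72 high, 2 kg, loose. Origin: centre of its underside; z up. Axes parallel to the cash box's; it stands on the other side of the open space.
- tray: Open wooden dice tray, 120 deep (x) x 160 wide (y) x 30 high; rim 8 thick, cork floor 7 thick; about 0.42 kg, slides at a push of 2 to 6 N. Origin: centre of underside, z up. Starts on the robot's side of the open space, up to 60 out of line, turned up to 0.25 rad, six dice in it. In place, its front side (x = -60) is in line with the box's front: its origin 20 nearer the front than the box's.
- paperweight: Blue glass paperweight, round, 60 in diameter with upright sides from 5 to 31 above its base, domed top 50 high, about 0.3 kg; at the start it stands in the open space between cash box and books. Origin: centre of its flat underside; z up.
- pad: Cream ruled score pad, fixed flat on the shelf in front of the row, to the left or right: 148 long (its x) x 105 wide (its y) x 10 thick, with a dark glued strip along one short edge. Origin: centre of its underside; its paper surface is 10 higher.
- dice_cup: Empty dark brown dice cup standing on the shelf on the side opposite to the pad, mouth up, 76 in diameter at the rim, 95 high, 0.19 kg. Origin: centre of its underside. To be left alone.
- die1: One of six translucent red acrylic dice with white pips, a 22 cube, 12 g, lying loose on the tray's floor. Origin: centre of its underside as it lies at the start; z up through the face now on top.
- die2: One of six translucent red acrylic dice with white pips, a 22 cube, 12 g, lying loose on the tray's floor. Origin: centre of its underside as it lies at the start; z up through the face now on top.
- die3: One of six translucent red acrylic dice with white pips, a 22 cube, 12 g, lying loose on the tray's floor. Origin: centre of its underside as it lies at the start; z up through the face now on top.
- die4: One of six translucent red acrylic dice with white pips, a 22 cube, 12 g, lying loose on the tray's floor. Origin: centre of its underside as it lies at the start; z up through the face now on top.
- die5: One of six translucent red acrylic dice with white pips, a 22 cube, 12 g, lying loose on the tray's floor. Origin: centre of its underside as it lies at the start; z up through the face now on top.
- die6: One of six translucent red acrylic dice with white pips, a 22 cube, 12 g, lying loose on the tray's floor. Origin: centre of its underside as it lies at the start; z up through the face now on top.
Not all that is in view belongs to the job. Of the things that look like the tray, the middle-sized one is meant.

How it is judged:
On the way, in this order (a step that is already met when the one before it is completed fails the run):
1. the paperweight stands in the middle of the score pad (within 22 mm of its centre), let go (horizontal distance between paperweight and pad below 0.022 m and z of paperweight in the frame of pad between 0.006 and 0.014 m and angle between paperweight's own z axis and vertical below 0.1 rad and linear speed of paperweight below 0.02 m/s and contact force between the fingers and paperweight below 0.05 N), for 0.2 s.
2. the dice tray lies in its place between cash box and books (x of tray in the frame of cash_box between -0.028 and -0.012 m and ((y of tray in the frame of cash_box above 0.205 m and y of tray in the frame of books below -0.205 m) or (y of tray in the frame of cash_box below -0.205 m and y of tray in the frame of books above 0.205 m)) and angle between the x axis of tray and the x axis of cash_box, either way round below 0.06 rad and height (world z) of tray below 0.004 m and linear speed of tray below 0.01 m/s), for 0.2 s.
At the end, for the whole second after the job is handed in: Paperweight upright, let go, centre within 22 mm of the pad's centre. Tray flat and at rest between box and books: front edge within 8 mm of the box's front line, square within 0.06 rad, at least 25 mm free beside the middle of each side. All dice in it, same faces up (all of step 1 and all of step 2 and angle between each of die1, die2, die3, die4, die5, die6's own z axis and vertical below 0.2 rad and z of each of die1, die2, die3, die4, die5, die6 in the frame of tray below 0.012 m and horizontal distance between each of die1, die2, die3, die4, die5, die6 and tray below 0.085 m); the robot touches nothing.
It fails at once if the cash box, the books or the dice cup is shifted by more than 10 mm (distance of any of cash_box, books, dice_cup from where it was at the start of the episode above 0.01 m).
It fails at once if the tray is lifted off the shelf (10 mm or more) or tilted (more than 0.12 rad) (height (world z) of tray above 0.01 m or angle between tray's own z axis and vertical above 0.12 rad).
It fails at once if a die is tipped out of its roll (more than 0.5 rad) (angle between any of die1, die2, die3, die4, die5, die6's own z axis and vertical above 0.5 rad).
It fails at once if the glass is dropped on the pad (from some 15 mm or more) or banged down (over 90 N) (contact force between paperweight and pad above 90 N).
It also fails if it takes over 64 s, if anything falls off the work surface, if the arm or the gripper's body presses on something with over 40 N, if the wrist force passes 120 N, or if a joint passes its speed limit or range.

## Working session

There is one attempt and no reset: what is moved stays moved. The work goes in short steps, Python scripts to look and compute and a tool call to move; the robot and the scene stay as the last step left them, time stands still between calls to the robot, and variables do not carry over. Pictures are saved under pics/ and viewed, and the job is handed in when it is done.

Besides the shell and the picture viewer there is one more tool, called after "Request:" as name(argument=value, ...), one argument or row to a line, values as JSON. jog_arm: Moves the arm, as the interface text tells. Its arguments: {"type":"object","properties":{"commands":{"type":"string"},"gripper":{"type":"number"},"grip_force":{"type":"number"}},"required":["commands"]}

```bash
mkdir -p pics; ls; cat > h.py <<'E'
import numpy as np, cv2
from plant import get_state, vision, ctrl, cut_out
def world(c,us,vs,z=None):
    us=np.asarray(us,float);vs=np.asarray(vs,float)
    z=c["z_map"][vs.astype(int),us.astype(int)] if z is None else z
    p=np.stack([(us-c["cx"])/c["fx"]*z,(vs-c["cy"])/c["fy"]*z,z],-1)
    return (p-c["t"])@c["R"]
def cloud(c):
    v,u=np.mgrid[0:480,0:640]
    return world(c,u.ravel(),v.ravel()).reshape(480,640,3)
def save(c,n): cv2.imwrite(f"pics/{n}.png",c["frame"][:,:,::-1])
E
python3 - <<'E'
from h import *
for n in("top","side"):
    c=vision.read_camera(n);save(c,n+"1");np.savez(f"{n}1.npz",**c)
    for q in "cash_box books tray paperweight pad dice_cup".split():
        for d in cut_out(n,q):
            m=d["pixels"];P=cloud(c)[m&(c["z_map"]>0)]
            print(n,q,round(d["conf"],2),np.round(d["box"]),np.round(np.median(P,0),3) if len(P) else None)
s=get_state();print(s["time"],s["eef_pos"],s["contact_force"])
E
```

```text
pics
top cash_box 0.77 [437. 165.  97.  76.] [ 0.624 -0.253  0.085]
top books 0.67 [247. 154.  92.  80.] [0.654 0.176 0.072]
top tray 0.93 [264. 306.  46.  57.] [0.31  0.138 0.007]
top tray 0.81 [175. 368. 116. 109.] [0.17  0.332 0.013]
top tray 0.67 [319. 237.  73.  61.] [0.476 0.009 0.01 ]
top paperweight 0.61 [340. 156.  24.  28.] [ 0.66  -0.038  0.044]
top pad 0.83 [450. 263.  51.  68.] [ 0.407 -0.29   0.011]
top dice_cup 0.78 [185. 252.  42.  38.] [0.427 0.315 0.049]
side cash_box 0.98 [264. 178.  84.  69.] [ 0.627 -0.186  0.083]
side books 0.8 [200. 300. 127. 110.] [0.654 0.223 0.072]
side tray 0.89 [491. 399. 183. 159.] [0.166 0.339 0.011]
side tray 0.75 [393. 303.  66.  49.] [0.311 0.138 0.007]
side tray 0.67 [313. 255.  74.  64.] [0.478 0.021 0.014]
side paperweight 0.66 [233. 233.  30.  30.] [ 0.662 -0.019  0.036]
side pad 0.85 [350. 187.  55.  28.] [ 0.409 -0.278  0.009]
side pad 0.27 [305. 251.  13.  14.] [0.497 0.019 0.025]
side dice_cup 0.79 [328. 358.  46.  73.] [0.422 0.312 0.063]
0.7 [ 0.27387501 -0.61694799  0.20447935] [-0.68134411 -0.34094899 -0.09205763]
```

View pics/top1.png

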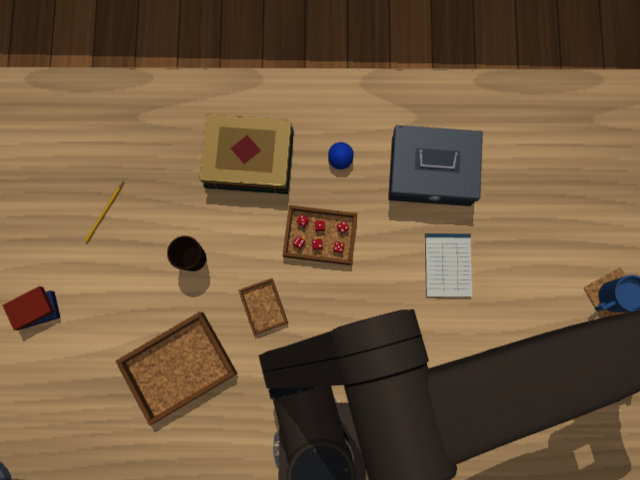

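View pics/side1.png

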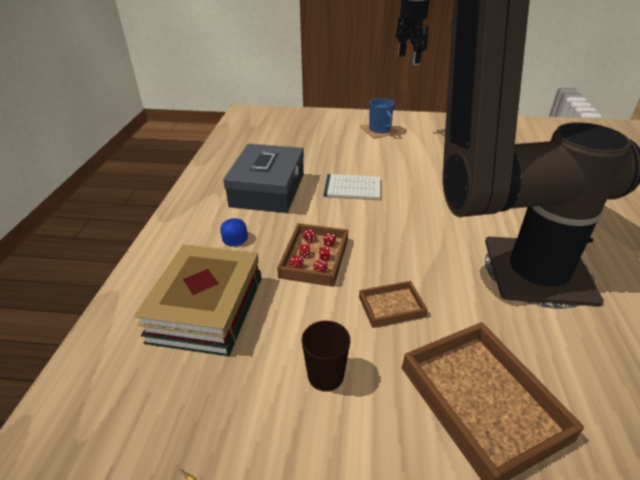

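```bash
python3 - <<'E'
from h import *
c=dict(np.load("top1.npz"));P=cloud(c);Z=P[...,2]
im=c["frame"][100:420,100:520]
cv2.imwrite("pics/crop1.png",cv2.resize(c["frame"][190:290,260:380,::-1],None,fx=6,fy=6,interpolation=cv2.INTER_CUBIC))
def rect(n,zlo,zhi,box):
    x0,x1,y0,y1=box
    m=(Z>zlo)&(Z<zhi)&(P[...,0]>x0)&(P[...,0]<x1)&(P[...,1]>y0)&(P[...,1]<y1)
    q=P[m][:,:2].astype(np.float32)
    r=cv2.minAreaRect(q);print(n,len(q),np.round(r[0],4),np.round(r[1],4),round(r[2],2))
rect("box",.075,.1,(.5,.8,-.45,-.08))
rect("books",.062,.08,(.5,.8,.03,.35))
rect("tray",.022,.036,(.38,.57,-.12,.14))
rect("tray2",.015,.026,(.38,.57,-.12,.14))
rect("small",.01,.036,(.2,.38,.06,.22))
rect("big",.01,.06,(.0,.32,.2,.55))
rect("pad",.006,.016,(.3,.52,-.4,-.18))
rect("pw",.025,.06,(.55,.75,-.11,.04))
rect("pw",.015,.06,(.55,.75,-.11,.04))
E
```

```text
box 6123 [ 0.6318 -0.2552] [0.2013 0.1656] 86.56
books 5724 [0.6641 0.1796] [0.197  0.1619] 86.28
tray 1386 [0.4761 0.0084] [0.1603 0.1215] 83.3
tray2 323 [0.4761 0.0085] [0.16   0.1215] 83.3
small 560 [0.2855 0.1413] [0.1238 0.1968] 79.32
big 5600 [0.1688 0.3759] [0.2628 0.3466] 7.72
pad 2821 [ 0.4098 -0.2905] [0.2184 0.2196] 0.28
pw 502 [ 0.6651 -0.0387] [0.0581 0.0564] 0.21
pw 528 [ 0.6656 -0.0391] [0.0584 0.0564] 81.63
```

View pics/crop1.png

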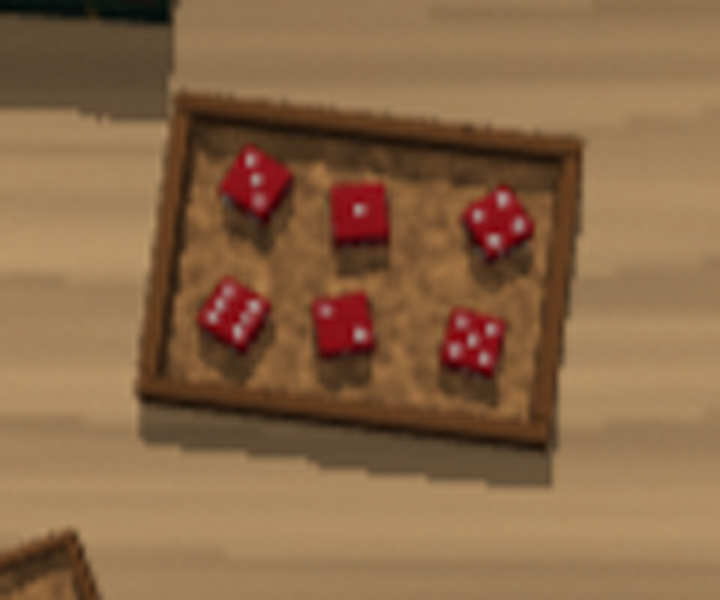

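```bash
python3 - <<'E'
from h import *
from scipy.spatial.transform import Rotation as R
s=get_state();print(s["time"],s["eef_pos"],s["tcp_rot"],R.from_quat(s["tcp_rot"]).as_matrix().round(3).tolist(),s["opening"])
for n in("top","side"):
    c=dict(np.load(n+"1.npz"));
    print(n,"cam pos",(-c["R"].T@c["t"]).round(3))
    P=cloud(c);Z=P[...,2];F=c["frame"].astype(int)
    roi=lambda x0,x1,y0,y1:(P[...,0]>x0)&(P[...,0]<x1)&(P[...,1]>y0)&(P[...,1]<y1)
    hsv=cv2.cvtColor(c["frame"],cv2.COLOR_RGB2HSV)
    m=roi(.31,.51,-.37,-.21)&(((hsv[...,1]<60)&(hsv[...,2]>120))|((hsv[...,0]>90)&(hsv[...,0]<125)&(hsv[...,1]>60)))
    m=cv2.morphologyEx(m.astype(np.uint8),cv2.MORPH_CLOSE,np.ones((5,5)))
    k,l,st,_=cv2.connectedComponentsWithStats(m);i=1+st[1:,4].argmax()
    v,u=np.nonzero(l==i)
    # ray plane at z=.01
    d=np.stack([(u-c["cx"])/c["fx"],(v-c["cy"])/c["fy"],np.ones(len(u))],-1)@c["R"]
    o=-c["R"].T@c["t"];X=o+d*((.01-o[2])/d[:,2])[:,None]
    print("pad",n,cv2.minAreaRect(X[:,:2].astype(np.float32)))
    # paperweight
    m=roi(.5,.8,-.13,.05)&(hsv[...,0]>100)&(hsv[...,0]<130)&(hsv[...,1]>120)
    v,u=np.nonzero(m);q=P[m];print("pw",len(q),q.min(0).round(3),q.max(0).round(3),np.median(q,0).round(3))
    v,u=np.nonzero(m); 
    d=np.stack([(u-c["cx"])/c["fx"],(v-c["cy"])/c["fy"],np.ones(len(u))],-1)@c["R"];X=o+d*((.031-o[2])/d[:,2])[:,None]
    print(cv2.minEnclosingCircle(X[:,:2].astype(np.float32)))
    # box lid edges
    for nm,zz,b in(("box",.085,(.5,.8,-.45,-.08)),("books",.072,(.5,.8,.03,.35))):
        q=P[roi(*b)&(abs(Z-zz)<.006)]
        print(nm,len(q),cv2.minAreaRect(q[:,:2].astype(np.float32)))
E
```

```text
0.7 [ 0.27387501 -0.61694799  0.20447935] [ 9.78268493e-01  2.07342120e-01 -4.33958934e-06  3.95902644e-05] [[0.914, 0.406, 0.0], [0.406, -0.914, -0.0], [-0.0, 0.0, -1.0]] 0.9955458619721198
top cam pos [ 0.226 -0.008  1.393]
pad top ((0.40747013688087463, -0.2908239960670471), (0.10455694794654846, 0.14586126804351807), 89.8606948852539)
pw 519 [ 0.636 -0.067  0.004] [ 0.694 -0.013  0.058] [ 0.658 -0.039  0.044]
((0.6630566120147705, -0.03869353607296944), 0.032521624118089676)
box 5768 ((0.6318488121032715, -0.25516074895858765), (0.2013193964958191, 0.1656286120414734), 86.5636978149414)
books 5510 ((0.6643991470336914, 0.17972224950790405), (0.19696436822414398, 0.16133296489715576), 86.1452865600586)
side cam pos [0.378 0.742 0.634]
pad side ((0.41004475951194763, -0.2844858169555664), (0.14748167991638184, 0.11606314778327942), 0.340597927570343)
pw 560 [ 0.639 -0.052  0.004] [ 0.692 -0.005  0.051] [ 0.662 -0.018  0.037]
((0.6665487289428711, -0.025280918926000595), 0.050132811069488525)
box 2418 ((0.6342443227767944, -0.25268295407295227), (0.20779858529567719, 0.16294313967227936), 86.52035522460938)
books 6678 ((0.6645139455795288, 0.1805645227432251), (0.19885674118995667, 0.15923979878425598), 86.38812255859375)
```

Three tray-like things in the top view: (264,306) is small and empty, (175,368) is large and empty, and (319,237) is middle-sized, holds six dice and measures 160x121 mm. The crop confirms (319,237) is the dice tray. It shows 3, 1, 4 in the back row and 6, 2, 5 in the front row.

Paperweight first.

Request:
jog_arm(
  commands="0.03 0.045 0 0 0 -0.05; 0.065 0.097 0 0 0 -0.1; 0.1 0.149 0 0 0 -0.15; 0.134 0.2 0 0 0 -0.2; 0.168 0.25 0 0 0 -0.25; 0.202 0.3 0 0 0 -0.3; 0.236 0.35 0 0 0 -0.35; 0.27 0.4 0 0 0 -0.4; 0.304 0.45 0 0 0 -0.45; 0.338 0.5 0 0 0 -0.48; 0.367 0.545 0 0 0 -0.48; 0.383 0.568 0 0 0 -0.48; 0.39 0.578 0 0 0 -0.48; 0.39 0.578 0 0 0 -0.48; 0.39 0.578 0 0 0 -0.48",
  gripper=100,
)

```text
time: 2.58
eef_pos: [0.6634, -0.0401, 0.2044]
tcp_rot: [0.999, -0.032, -0.0, 0.0]
contact_force: [-0.9, -0.3, 0.4]
opening: 1.003
```

```bash
python3 - <<'E'
from h import *
s=get_state();print(s["time"],s["eef_pos"],s["tcp_rot"],s["contact_force"])
c=vision.read_camera("wrist");save(c,"w1");P=cloud(c)
hsv=cv2.cvtColor(c["frame"],cv2.COLOR_RGB2HSV)
m=(hsv[...,0]>100)&(hsv[...,0]<130)&(hsv[...,1]>120)&(P[...,2]>.003)&(P[...,2]<.06)&(abs(P[...,1]+.04)<.06)
q=P[m];print(len(q),q.min(0).round(4),q.max(0).round(4),q[q[:,2]>.047].mean(0))
v,u=np.nonzero(m);o=-c["R"].T@c["t"]
d=np.stack([(u-c["cx"])/c["fx"],(v-c["cy"])/c["fy"],np.ones(len(u))],-1)@c["R"];X=o+d*((.031-o[2])/d[:,2])[:,None]
print(o,cv2.minEnclosingCircle(X[:,:2].astype(np.float32)))
E
```

```text
2.575 [ 0.66343501 -0.04009356  0.20444287] [ 9.99496540e-01 -3.17270906e-02 -1.60326876e-04  1.80499740e-04] [-0.87889462 -0.26420335  0.38892219]
4094 [ 0.6408 -0.0677  0.0122] [ 0.6988 -0.0101  0.0507] [ 0.66937486 -0.0382971   0.04807597]
[ 0.73738055 -0.04438004  0.37358323] ((0.6699614524841309, -0.03829057142138481), 0.03066929616034031)
```

View pics/w1.png

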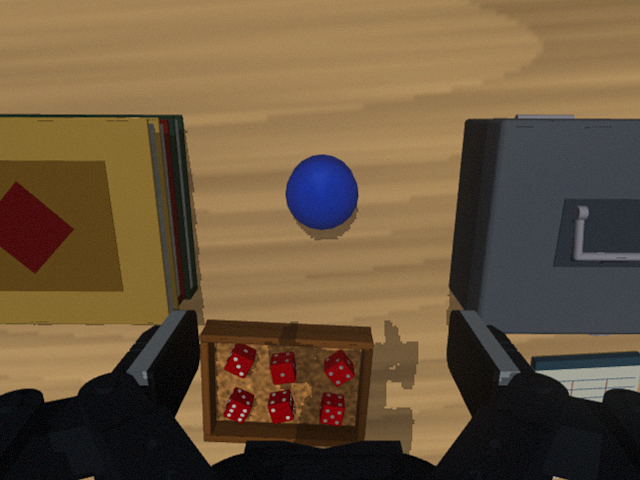

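The wrist view shows the glass at (322,192) between the books and the box, with the tray and dice below it. The fingers have a clear way down.

Request:
jog_arm(
  commands="0.004 0.001 -0.03 0 0 0; 0.004 0.001 -0.08 0 0 0; 0.004 0.001 -0.12 0 0 0; 0.004 0.001 -0.15 0 0 0; 0.004 0.001 -0.175 0 0 0; 0.004 0.001 -0.19 0 0 0; 0.004 0.001 -0.2 0 0 0; 0.004 0.001 -0.203 0 0 0; 0.004 0.001 -0.203 0 0 0",
)

```text
time: 3.75
eef_pos: [0.6685, -0.0381, 0.0022]
tcp_rot: [1.0, -0.031, 0.001, 0.0]
contact_force: [0.7, 0.2, 0.2]
opening: 1.003
```

Request:
jog_arm(
  commands="0 0 0 0 0 0; 0 0 0 0 0 0; 0 0 0 0 0 0; 0 0 0 0 0 0; 0 0 0 0 0 0; 0 0 0 0 0 0; 0 0 0 0 0 0",
  gripper=0,
  grip_force=30,
)

```text
time: 4.62
eef_pos: [0.6688, -0.0388, 0.0032]
tcp_rot: [1.0, -0.031, 0.001, 0.001]
contact_force: [-0.7, -1.4, 5.8]
opening: 0.639
```

```bash
python3 - <<'E'
from h import *
c=vision.read_camera("wrist");save(c,"w2")
c=vision.read_camera("side")
cv2.imwrite("pics/s2.png",cv2.resize(c["frame"][170:290,160:320,::-1],None,fx=5,fy=5,interpolation=cv2.INTER_CUBIC))
s=get_state();print(s["time"],s["eef_pos"],s["contact_force"],s["wrist_torque"],s["opening"])
E
```

```text
4.725 [ 0.66875067 -0.03880283  0.00318469] [-2.35227315 -2.03522646  6.2668669 ] [-0.54304497  0.34904701  0.03038919] 0.6383757689222883
```

View pics/w2.png

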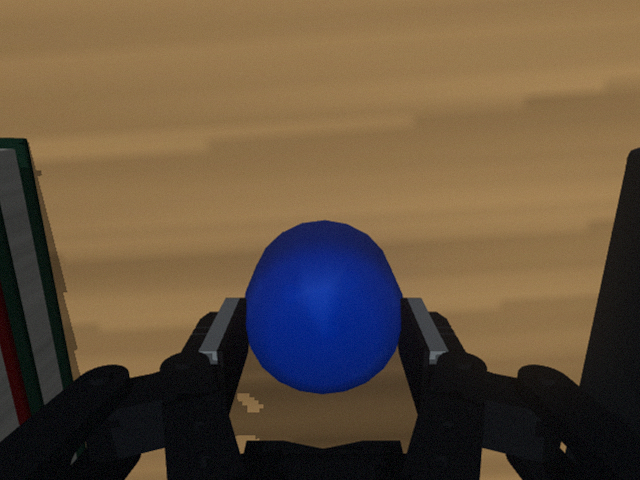

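View pics/s2.png

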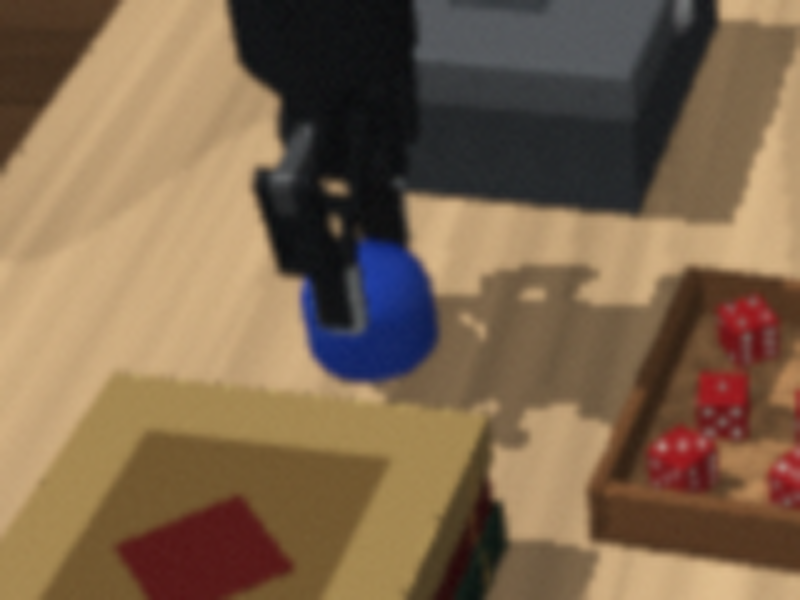

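The pads sit too high, on the start of the dome: the opening reads 54 mm, the force is upward, and the pad ends are about 13 mm up. I'll reopen and go lower.

Request:
jog_arm(
  commands="0 0 0 0 0 0; 0 0 0 0 0 0; 0 0 0 0 0 0; 0 0 -0.003 0 0 0; 0 0 -0.007 0 0 0; 0 0 -0.008 0 0 0; 0 0 -0.008 0 0 0",
  gripper=100,
)

```text
time: 5.6
eef_pos: [0.6677, -0.0379, -0.0069]
tcp_rot: [1.0, -0.031, -0.0, -0.0]
contact_force: [-0.4, 1.0, -0.5]
opening: 1.006
```

Request:
jog_arm(
  commands="0 0 0 0 0 0; 0 0 0 0 0 0; 0 0 0 0 0 0; 0 0 0 0 0 0; 0 0 0 0 0 0; 0 0 0 0 0 0",
  gripper=0,
  grip_force=30,
)

```text
time: 6.35
eef_pos: [0.6684, -0.0381, -0.0059]
tcp_rot: [1.0, -0.031, 0.0, 0.0]
contact_force: [-2.0, -0.8, 6.1]
opening: 0.676
```

Request:
jog_arm(
  commands="0 0 0.002 0 0 0; 0 0 0.006 0 0 0; 0 0 0.012 0 0 0; 0 0 0.02 0 0 0; 0 0 0.02 0 0 0",
  grip_force=40,
)

```text
time: 6.98
eef_pos: [0.6688, -0.038, 0.0147]
tcp_rot: [1.0, -0.031, 0.001, 0.0]
contact_force: [-0.3, -0.6, -2.2]
opening: 0.67
```

```bash
python3 - <<'E'
from h import *
c=vision.read_camera("side")
cv2.imwrite("pics/s3.png",cv2.resize(c["frame"][170:290,160:320,::-1],None,fx=5,fy=5,interpolation=cv2.INTER_CUBIC))
E
```

```text
(no output)
```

View pics/s3.png

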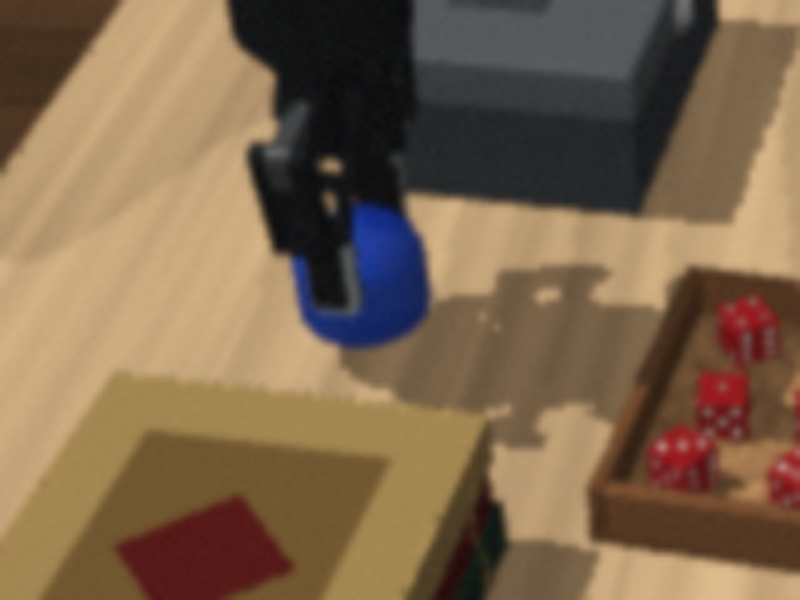

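```bash
python3 - <<'E'
from h import *
s=get_state();print(s["opening"],s["contact_force"],s["wrist_torque"])
c=vision.read_camera("wrist");save(c,"w3");P=cloud(c)
hsv=cv2.cvtColor(c["frame"],cv2.COLOR_RGB2HSV)
m=(hsv[...,0]>100)&(hsv[...,0]<130)&(hsv[...,1]>120)&(abs(P[...,1]+.04)<.06)&(c["z_map"]>0)
q=P[m];print(len(q),q.min(0).round(4),q.max(0).round(4));t=q[q[:,2]>q[:,2].max()-.006];print(t.mean(0),t.min(0),t.max(0))
A=np.c_[2*q,np.ones(len(q))];
c=vision.read_camera("top");P=cloud(c)
E
```

```text
0.6709318424130924 [-0.1863637   0.81715568 -3.08315651] [ 0.01776937 -0.0037627   0.03833369]
28750 [ 0.5933 -0.1    -0.0012] [0.6995 0.02   0.1312]
[ 0.6850214  -0.0364278   0.12745583] [ 0.67741695 -0.09212493  0.12520186] [0.68776541 0.01401364 0.13118574]
```

View pics/w3.png

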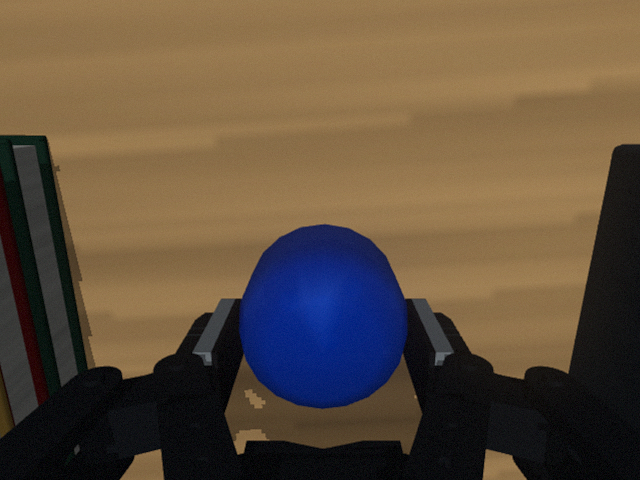

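The wrist view shows the glass at (322,316), held between both pads. The load of about 3 N with almost no moment shows it is centred and clear of the shelf. I'll carry it over the box corner to the pad.

Request:
jog_arm(
  commands="0 0 0.02 0 0 0; 0 0 0.06 0 0 0; 0 0 0.1 0 0 0; -0.01 -0.01 0.13 0 0 0; -0.03 -0.03 0.14 0 0 0; -0.06 -0.058 0.14 0 0 0; -0.09 -0.087 0.14 0 0 0; -0.12 -0.116 0.14 0 0 0; -0.15 -0.145 0.14 0 0 0; -0.18 -0.174 0.14 0 0 0; -0.21 -0.203 0.14 0 0 0; -0.235 -0.228 0.13 0 0 0; -0.252 -0.244 0.11 0 0 0; -0.26 -0.252 0.08 0 0 0; -0.26 -0.252 0.05 0 0 0; -0.26 -0.252 0.03 0 0 0; -0.26 -0.252 0.02 0 0 0; -0.26 -0.252 0.02 0 0 0",
)

```text
time: 9.38
eef_pos: [0.408, -0.29, 0.0338]
tcp_rot: [1.0, -0.031, -0.0, 0.0]
contact_force: [0.7, -0.2, -3.5]
opening: 0.674
```

```bash
python3 - <<'E'
from h import *
s=get_state();print(s["time"],s["eef_pos"],s["opening"],s["contact_force"])
c=vision.read_camera("side")
cv2.imwrite("pics/s4.png",cv2.resize(c["frame"][120:220,280:420,::-1],None,fx=5,fy=5,interpolation=cv2.INTER_CUBIC))
c=vision.read_camera("top");save(c,"t4")
E
```

```text
9.375 [ 0.40799187 -0.28995406  0.03380079] 0.6738674454316355 [ 0.65510261 -0.2337628  -3.50820187]
```

View pics/s4.png

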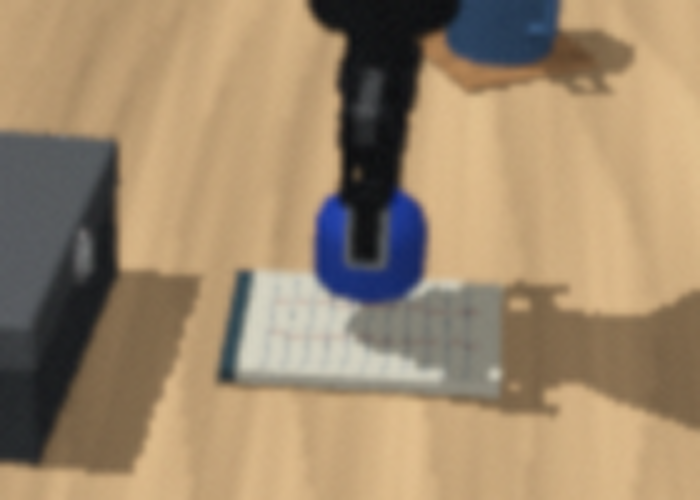

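The glass hangs upright over the middle of the pad, centred between the fingers. I'll lower it slowly.

Request:
jog_arm(
  commands="0 0 -0.008 0 0 0; 0 0 -0.016 0 0 0; 0 0 -0.021 0 0 0; 0 0 -0.024 0 0 0; 0 0 -0.026 0 0 0; 0 0 -0.027 0 0 0; 0 0 -0.028 0 0 0; 0 0 -0.028 0 0 0",
)

```text
time: 10.48
eef_pos: [0.4079, -0.2899, 0.0055]
tcp_rot: [1.0, -0.031, 0.0, 0.0]
contact_force: [0.5, -0.3, -2.8]
opening: 0.672
```

Request:
jog_arm(
  commands="0 0 -0.001 0 0 0; 0 0 -0.002 0 0 0; 0 0 -0.002 0 0 0",
)

```text
time: 10.85
eef_pos: [0.408, -0.2901, 0.0042]
tcp_rot: [1.0, -0.031, -0.0, -0.0]
contact_force: [-1.6, 2.1, 4.8]
opening: 0.673
```

Request:
jog_arm(
  commands="0 0 0 0 0 0; 0 0 0 0 0 0; 0 0 0 0 0 0; 0 0 0 0 0 0; 0 0 0.01 0 0 0; 0 0 0.03 0 0 0; 0 0 0.07 0 0 0; 0 0 0.12 0 0 0; 0 0 0.15 0 0 0; 0 0 0.16 0 0 0; 0 0 0.16 0 0 0",
  gripper=100,
)

```text
time: 12.22
eef_pos: [0.4079, -0.2899, 0.1636]
tcp_rot: [1.0, -0.031, 0.0, 0.0]
contact_force: [-0.8, -0.5, -0.5]
opening: 1.001
```

```bash
python3 - <<'E'
from h import *
s=get_state();print(s["time"],s["eef_pos"],s["opening"],s["contact_force"])
c=vision.read_camera("wrist");save(c,"w5")
hsv=cv2.cvtColor(c["frame"],cv2.COLOR_RGB2HSV);P=cloud(c)
m=(hsv[...,0]>100)&(hsv[...,0]<130)&(hsv[...,1]>120)&(P[...,2]>.013)&(P[...,2]<.08)&(abs(P[...,1]+.29)<.06)&(abs(P[...,0]-.41)<.06)
q=P[m];print(q.min(0),q.max(0))
m=(hsv[...,1]<70)&(hsv[...,2]>110)&(abs(P[...,2]-.01)<.007)&(abs(P[...,1]+.29)<.09)&(abs(P[...,0]-.41)<.1)
q=P[m];print(q.min(0),q.max(0),cv2.minAreaRect(q[:,:2].astype(np.float32)))
c=vision.read_camera("top");save(c,"t5");np.savez("t5.npz",**c)
E
```

```text
12.225 [ 0.40793707 -0.28992692  0.16361091] 1.000591481102668 [-0.8087525  -0.51190336 -0.52778603]
[ 0.38243491 -0.31867676  0.01935612] [ 0.43915435 -0.26077742  0.06112139]
[ 0.33658675 -0.34202108  0.00707849] [ 0.47407109 -0.23774785  0.01634665] ((0.4053475856781006, -0.2899329960346222), (0.10420912504196167, 0.1374373733997345), 89.90934753417969)
```

View pics/w5.png

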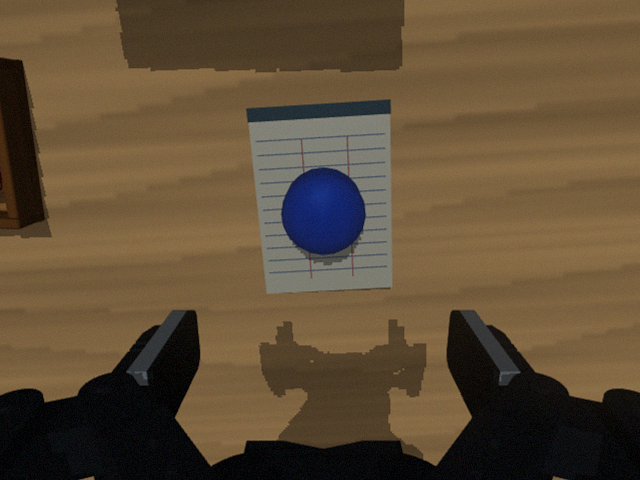

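View pics/t5.png

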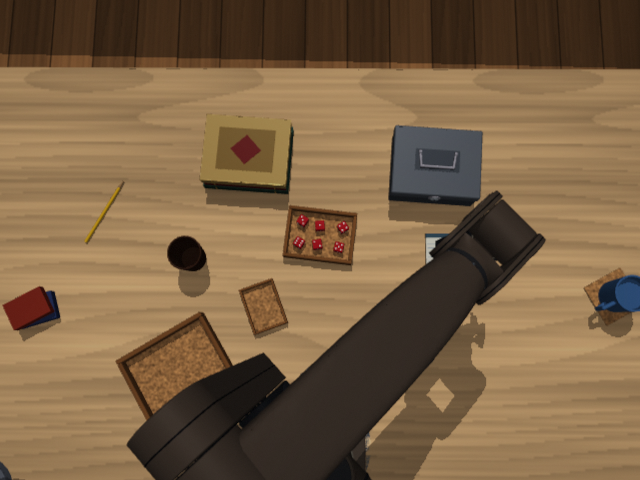

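The glass stands upright on the pad at (323,211) in the wrist view, at about (0.411,-0.290) with the pad centre near (0.408,-0.290). Next I go to the tray's left (+y) side, with the jaws turned to box x, for a two-finger side push.

Request:
jog_arm(
  commands="0.005 0.02 0.01 0 0 0.1; 0.013 0.06 0.01 0 0 0.27; 0.021 0.105 0.01 0 0 0.44; 0.03 0.15 0.01 0 0 0.61; 0.038 0.195 0.01 0 0 0.78; 0.047 0.24 0.01 0 0 0.95; 0.056 0.285 0.01 0 0 1.12; 0.065 0.33 0.01 0 0 1.29; 0.073 0.37 0.01 0 0 1.45; 0.08 0.405 0.005 0 0 1.57; 0.082 0.415 0 0 0 1.571; 0.082 0.415 0 0 0 1.571; 0.082 0.415 0 0 0 1.571",
  gripper=60,
)

```text
time: 13.95
eef_pos: [0.4896, 0.1241, 0.1629]
tcp_rot: [0.729, 0.684, -0.001, -0.0]
contact_force: [-0.2, -0.5, 0.3]
opening: 0.598
```

```bash
python3 - <<'E'
from h import *
from scipy.spatial.transform import Rotation as R
s=get_state();print(s["time"],s["eef_pos"],R.from_quat(s["tcp_rot"]).as_matrix().round(3).tolist(),s["qpos"],s["opening"])
c=vision.read_camera("wrist");save(c,"w6");P=cloud(c);Z=P[...,2]
c=vision.read_camera("top");save(c,"t6");np.savez("t6.npz",**c)
E
```

```text
13.95 [0.48957824 0.12413914 0.16287927] [[0.064, 0.998, -0.001], [0.998, -0.064, -0.0], [-0.001, -0.001, -1.0]] [ 4.74366375e-02 -5.24893033e-02  2.02655219e+00 -4.55361223e-04
  1.16874729e+00  1.11339164e-01] 0.5980698380410461
```

View pics/w6.png

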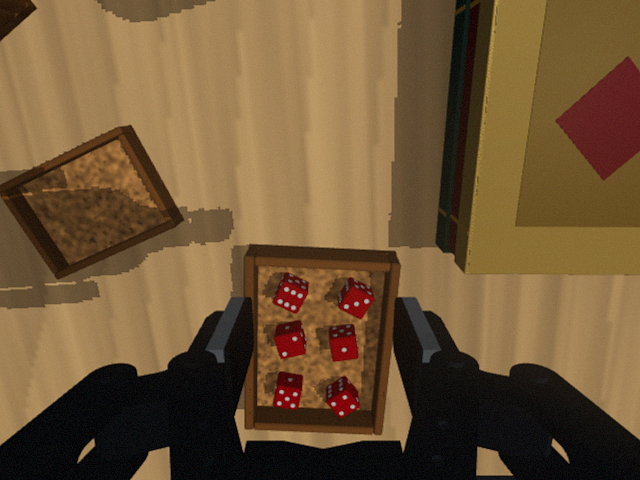

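Request:
jog_arm(
  commands="0 0 -0.03 0 0 0; 0 0 -0.07 0 0 0; 0 0 -0.11 0 0 0; 0 0 -0.14 0 0 0; 0 0 -0.155 0 0 0; 0 0 -0.162 0 0 0; 0 0 -0.162 0 0 0; 0 -0.006 -0.162 0 0 0; -0.001 -0.012 -0.162 0 0 0; -0.001 -0.017 -0.162 0 0 0; -0.001 -0.021 -0.162 0 0 0; -0.001 -0.024 -0.162 0 0 0; -0.002 -0.027 -0.162 0 0 0; -0.002 -0.03 -0.162 0 0 0; -0.002 -0.033 -0.162 0 0 0; -0.002 -0.036 -0.162 0 0 0; -0.002 -0.039 -0.162 0 0 0; -0.003 -0.042 -0.162 0 0 0; -0.003 -0.045 -0.162 0 0 0; -0.003 -0.045 -0.162 0 0 0",
)

```text
time: 16.55
eef_pos: [0.4869, 0.0799, 0.0014]
tcp_rot: [0.729, 0.685, 0.0, -0.0]
contact_force: [-0.0, 0.5, 0.8]
opening: 0.598
```

```bash
cat >> h.py <<'E'
def rects(c):
    P=cloud(c);Z=P[...,2];out={}
    for nm,lo,hi,b in(("box",.078,.09,(.5,.8,-.45,-.08)),("books",.066,.078,(.5,.8,.03,.35)),("tray",.022,.036,(.38,.7,-.14,.14))):
        m=(P[...,0]>b[0])&(P[...,0]<b[1])&(P[...,1]>b[2])&(P[...,1]<b[3])&(Z>lo)&(Z<hi)
        h=cv2.cvtColor(c["frame"],cv2.COLOR_RGB2HSV)
        if nm=="tray": m&=(h[...,2]>35)
        m=m.astype(np.uint8);k,l,st,_=cv2.connectedComponentsWithStats(m);i=1+st[1:,4].argmax()
        r=cv2.minAreaRect(P[l==i][:,:2].astype(np.float32));out[nm]=r;print(nm,np.round(r[0],4),np.round(r[1],4),round(r[2],2))
    return out
E
python3 - <<'E'
from h import *
s=get_state();print(s["time"],s["eef_pos"],s["contact_force"])
c=vision.read_camera("top");save(c,"t7");np.savez("t7.npz",**c);rects(c)
cv2.imwrite("pics/t7c.png",cv2.resize(c["frame"][110:290,190:490,::-1],None,fx=2.6,fy=2.6))
c=vision.read_camera("side")
cv2.imwrite("pics/s7.png",cv2.resize(c["frame"][200:320,240:400,::-1],None,fx=5,fy=5,interpolation=cv2.INTER_CUBIC))
E
```

```text
16.55 [0.48691327 0.07989332 0.00143701] [-0.04877896  0.45141078  0.79056568]
box [ 0.6325 -0.2554] [0.2006 0.166 ] 86.1
books [0.6643 0.1797] [0.1973 0.1606] 86.42
tray [ 0.4735 -0.0127] [0.1181 0.1212] 83.27
```

View pics/t7c.png

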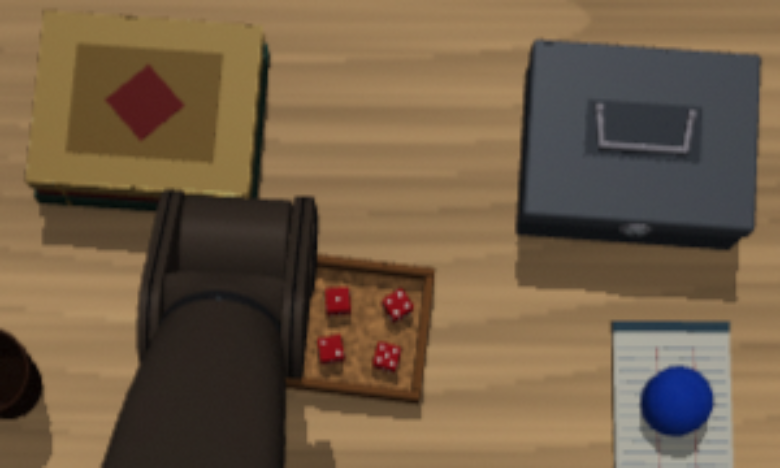

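View pics/s7.png

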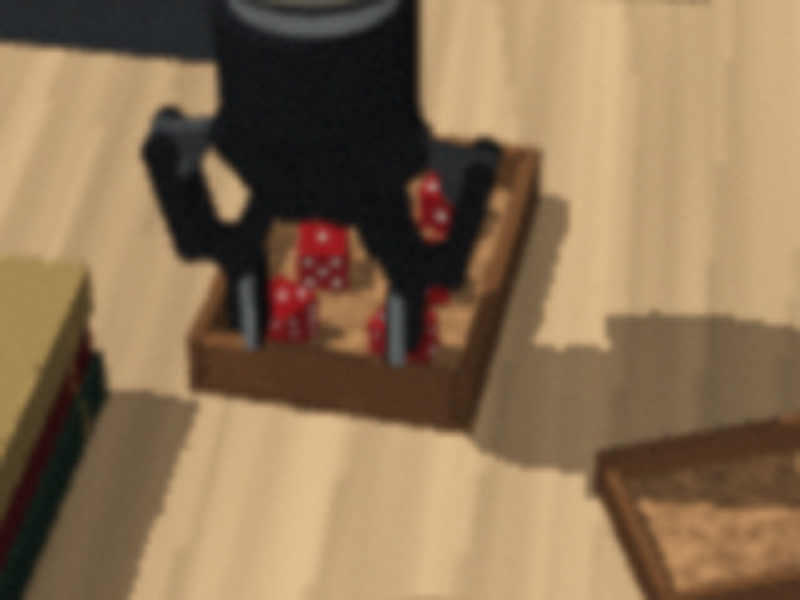

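```bash
python3 - <<'E'
from h import *
c=vision.read_camera("side");P=cloud(c)
# crop px->full: 240+x/5, 200+y/5
for (x,y) in [(235,330),(245,335),(255,340),(250,300),(385,350),(395,355),(400,330),(240,365),(240,380),(400,395),(215,345),(300,352)]:
    u,v=240+x//5,200+y//5; print((x,y),P[v,u].round(4),c["frame"][v,u])
E
```

```text
(235, 330) [0.5229 0.0853 0.0387] [73 53 41]
(245, 335) [0.5178 0.0905 0.041 ] [97 93 90]
(255, 340) [0.5135 0.0922 0.0403] [53 51 51]
(250, 300) [0.5143 0.0934 0.0624] [66 69 68]
(385, 350) [0.4609 0.0948 0.0422] [72 56 55]
(395, 355) [0.4571 0.0931 0.0384] [89 90 90]
(400, 330) [0.4551 0.0922 0.0511] [64 66 66]
(240, 365) [0.5223 0.0834 0.0178] [88 57 36]
(240, 380) [0.5223 0.0853 0.0113] [85 57 35]
(400, 395) [0.4551 0.0937 0.0173] [79 52 32]
(215, 345) [0.5315 0.0857 0.0301] [96 63 38]
(300, 352) [0.4965 0.0866 0.0314] [77 50 30]
```

```bash
python3 - <<'E'
from h import *
s=get_state();print(s["time"],s["eef_pos"],s["opening"])
c=vision.read_camera("side");P=cloud(c)
cv2.imwrite("pics/s8.png",cv2.resize(c["frame"][240:290,270:350,::-1],None,fx=10,fy=10,interpolation=cv2.INTER_NEAREST))
for u in (288,289,290,291,317,318,319,320):
    print(u,[(v,*(P[v,u,1:]*1000).round().astype(int)) for v in range(256,280,2)])
c=vision.read_camera("wrist");save(c,"w8")
E
```

```text
16.7 [0.48693995 0.08011998 0.00143745] 0.6010037641302289
288 [(256, np.int64(88), np.int64(68)), (258, np.int64(93), np.int64(66)), (260, np.int64(90), np.int64(59)), (262, np.int64(90), np.int64(53)), (264, np.int64(87), np.int64(46)), (266, np.int64(86), np.int64(39)), (268, np.int64(83), np.int64(32)), (270, np.int64(84), np.int64(27)), (272, np.int64(84), np.int64(21)), (274, np.int64(83), np.int64(15)), (276, np.int64(83), np.int64(9)), (278, np.int64(83), np.int64(3))]
289 [(256, np.int64(90), np.int64(69)), (258, np.int64(89), np.int64(63)), (260, np.int64(90), np.int64(59)), (262, np.int64(88), np.int64(52)), (264, np.int64(89), np.int64(48)), (266, np.int64(90), np.int64(43)), (268, np.int64(89), np.int64(37)), (270, np.int64(86), np.int64(29)), (272, np.int64(85), np.int64(22)), (274, np.int64(84), np.int64(16)), (276, np.int64(86), np.int64(12)), (278, np.int64(86), np.int64(7))]
290 [(256, np.int64(90), np.int64(70)), (258, np.int64(90), np.int64(65)), (260, np.int64(88), np.int64(58)), (262, np.int64(90), np.int64(54)), (264, np.int64(90), np.int64(49)), (266, np.int64
[... 1653 characters left out ...]
, np.int64(95), np.int64(58)), (266, np.int64(94), np.int64(52)), (268, np.int64(93), np.int64(47)), (270, np.int64(95), np.int64(43)), (272, np.int64(93), np.int64(35)), (274, np.int64(94), np.int64(31)), (276, np.int64(93), np.int64(25)), (278, np.int64(92), np.int64(18))]
320 [(256, np.int64(96), np.int64(80)), (258, np.int64(97), np.int64(76)), (260, np.int64(92), np.int64(66)), (262, np.int64(93), np.int64(62)), (264, np.int64(92), np.int64(56)), (266, np.int64(92), np.int64(51)), (268, np.int64(94), np.int64(48)), (270, np.int64(93), np.int64(41)), (272, np.int64(95), np.int64(38)), (274, np.int64(92), np.int64(29)), (276, np.int64(93), np.int64(25)), (278, np.int64(93), np.int64(19))]
```

View pics/s8.png

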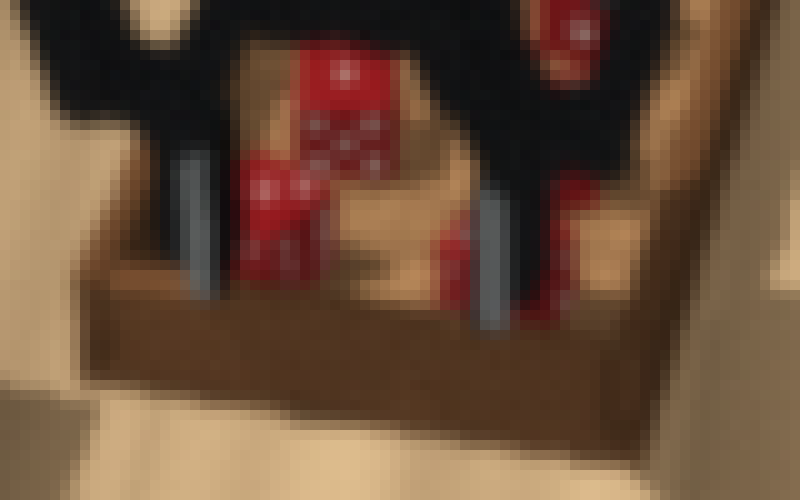

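View pics/w8.png

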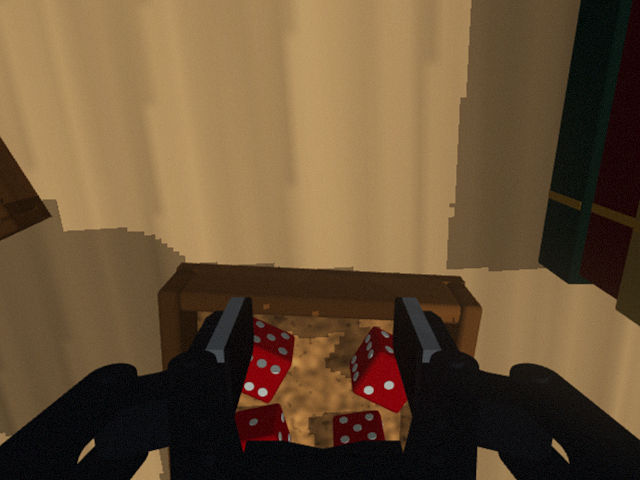

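The side view and its depth show the visible finger ends (grey pads at crop (200,290) and (490,320)) at z ≈ 0.034, above the 30 mm rim. The TCP reads 0.001, so the fingers passed over the wall without touching it. The tray and dice have not moved. I'll rise, back off and come down lower, checking the finger height by camera.

Request:
jog_arm(
  commands="0 0 0.02 0 0 0; 0 0 0.035 0 0 0; 0 0.015 0.035 0 0 0; 0.002 0.035 0.035 0 0 0; 0.003 0.046 0.03 0 0 0; 0.003 0.046 0.01 0 0 0; 0.003 0.046 -0.005 0 0 0; 0.003 0.046 -0.01 0 0 0; 0.003 0.046 -0.01 0 0 0; 0.003 0.046 -0.01 0 0 0",
)

```text
time: 18.05
eef_pos: [0.4905, 0.126, -0.008]
tcp_rot: [0.729, 0.685, 0.0, 0.0]
contact_force: [-0.1, -0.4, -0.0]
opening: 0.596
```

```bash
python3 - <<'E'
from h import *
s=get_state();print(s["time"],s["eef_pos"],s["opening"],s["contact_force"])
c=vision.read_camera("side");P=cloud(c)
cv2.imwrite("pics/s9.png",cv2.resize(c["frame"][230:310,260:360,::-1],None,fx=8,fy=8,interpolation=cv2.INTER_NEAREST))
np.savez("s9.npz",**c)
E
```

```text
18.05 [ 0.49049617  0.12600545 -0.00803844] 0.5957976680172594 [-0.11107936 -0.42420826 -0.0257001 ]
```

View pics/s9.png

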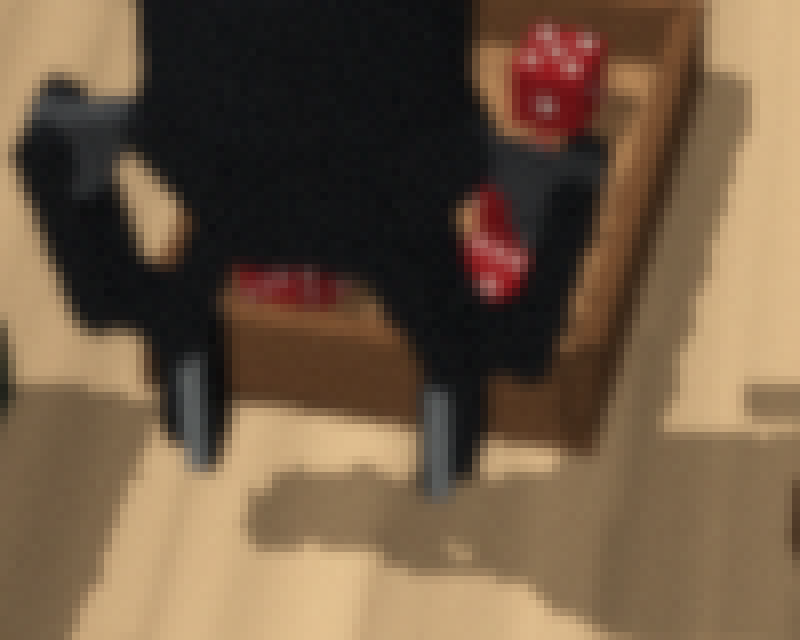

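```bash
python3 - <<'E'
from h import *
c=dict(np.load("s9.npz"));P=cloud(c)
for u in (284,285,314,315):
    print(u,[(v,*(P[v,u]*1000).round().astype(int).tolist()) for v in range(276,298,2)])
E
```

```text
284 [(276, 519, 135, 58), (278, 519, 135, 53), (280, 520, 136, 48), (282, 520, 135, 42), (284, 520, 136, 38), (286, 520, 137, 33), (288, 522, 133, 23), (290, 526, 115, 0), (292, 525, 122, 1), (294, 524, 126, -1), (296, 523, 132, 0)]
285 [(276, 517, 134, 57), (278, 517, 137, 54), (280, 518, 135, 48), (282, 518, 136, 43), (284, 518, 136, 38), (286, 518, 136, 33), (288, 519, 136, 27), (290, 524, 116, 1), (292, 523, 121, 1), (294, 522, 124, -2), (296, 521, 134, 2)]
314 [(276, 461, 141, 69), (278, 461, 141, 64), (280, 461, 139, 57), (282, 461, 138, 51), (284, 461, 140, 47), (286, 461, 140, 42), (288, 461, 139, 36), (290, 462, 139, 31), (292, 462, 139, 25), (294, 464, 120, 0), (296, 463, 128, 2)]
315 [(276, 458, 144, 72), (278, 459, 144, 66), (280, 459, 139, 57), (282, 459, 138, 51), (284, 459, 140, 48), (286, 459, 139, 41), (288, 459, 141, 37), (290, 459, 140, 32), (292, 460, 140, 26), (294, 462, 121, 1), (296, 462, 125, 0)]
```

The finger ends are at z ≈ 0.024 while the TCP reads -0.008, so they sit about 32 mm higher than stated at this opening. Going 15 mm lower is safe and brings them against the wall.

Request:
jog_arm(
  commands="0 0 -0.006 0 0 0; 0 0 -0.011 0 0 0; 0 0 -0.014 0 0 0; 0 0 -0.015 0 0 0; 0 0 -0.015 0 0 0",
)

```text
time: 18.73
eef_pos: [0.4899, 0.1261, -0.0237]
tcp_rot: [0.729, 0.685, -0.0, -0.0]
contact_force: [0.6, 0.1, -0.3]
opening: 0.602
```

Request:
jog_arm(
  commands="0 -0.005 0 0 0 0; -0.001 -0.011 0 0 0 0; -0.001 -0.016 0 0 0 0; -0.001 -0.02 0 0 0 0; -0.001 -0.023 0 0 0 0; -0.002 -0.026 0 0 0 0; -0.002 -0.029 0 0 0 0; -0.002 -0.032 0 0 0 0; -0.002 -0.035 0 0 0 0; -0.002 -0.038 0 0 0 0; -0.003 -0.041 0 0 0 0; -0.003 -0.044 0 0 0 0",
)

```text
time: 20.23
eef_pos: [0.4868, 0.0819, -0.0236]
tcp_rot: [0.729, 0.685, -0.0, -0.0]
contact_force: [-1.2, 4.5, 1.0]
opening: 0.6
```

```bash
python3 - <<'E'
from h import *
s=get_state();print(s["time"],s["eef_pos"],s["opening"],s["contact_force"])
c=vision.read_camera("side")
cv2.imwrite("pics/s10.png",cv2.resize(c["frame"][200:310,250:370,::-1],None,fx=5,fy=5,interpolation=cv2.INTER_CUBIC))
c=vision.read_camera("top");rects(c)
E
```

```text
20.225 [ 0.48676982  0.08194843 -0.02356025] 0.5997268944984024 [-1.1554408   4.53318511  0.95676461]
box [ 0.6318 -0.2554] [0.2006 0.1654] 85.85
books [0.6642 0.1795] [0.197 0.161] 86.12
tray [ 0.4779 -0.0204] [0.1376 0.1209] 85.92
```

View pics/s10.png

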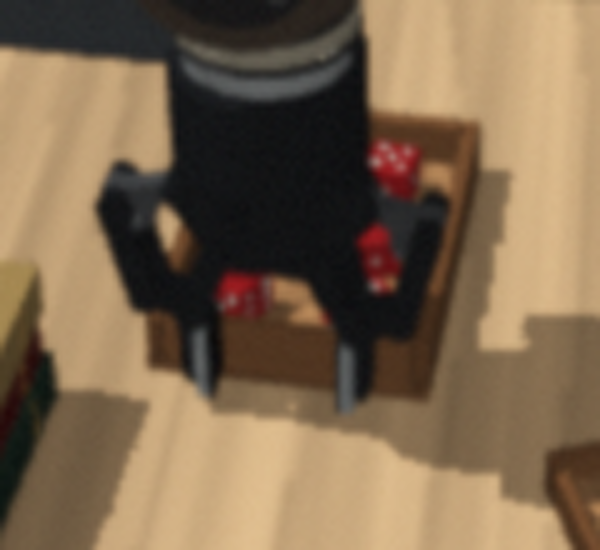

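Request:
jog_arm(
  commands="0 -0.003 0 0 0 0; 0 -0.006 0 0 0 0; 0 -0.009 0 0 0 0; -0.001 -0.012 0 0 0 0; -0.001 -0.015 0 0 0 0; -0.001 -0.017 0 0 0 0; -0.001 -0.017 0 0 0 0; -0.001 -0.012 0 0 0 0; 0 0.005 0 0 0 0; 0 0.02 0 0 0 0; 0 0.02 0.03 0 0 0; 0 0.02 0.08 0 0 0; 0 0.02 0.13 0 0 0; -0.01 0.02 0.17 0 0 0; -0.01 0.02 0.17 0 0 0",
)

```text
time: 22.2
eef_pos: [0.4791, 0.1031, 0.1505]
tcp_rot: [0.728, 0.685, 0.003, 0.003]
contact_force: [-0.1, 0.4, -0.4]
opening: 0.597
```

```bash
python3 - <<'E'
from h import *
s=get_state();print(s["time"],s["eef_pos"],s["qpos"].round(3) if hasattr(s["qpos"],"round") else s["qpos"],s["contact_force"])
c=vision.read_camera("top");rects(c);save(c,"t11")
c=vision.read_camera("wrist");save(c,"w11");rects(c)
E
```

```text
22.2 [0.47912063 0.10310976 0.15051432] [ 0.005 -0.08   2.077 -0.     1.137  0.065] [-0.09223511  0.42455564 -0.37070111]
box [ 0.6326 -0.2554] [0.2009 0.1642] 86.14
books [0.665  0.1792] [0.1972 0.1596] 86.7
tray [ 0.4785 -0.026 ] [0.1603 0.1211] 86.43Traceback (most recent call last):
  File "<stdin>", line 4, in <module>
  File "h.py", line 18, in rects
    m=m.astype(np.uint8);k,l,st,_=cv2.connectedComponentsWithStats(m);i=1+st[1:,4].argmax()
                                                                          ~~~~~~~~~~~~~~~^^
ValueError: attempt to get argmax of an empty sequence
```

View pics/t11.png

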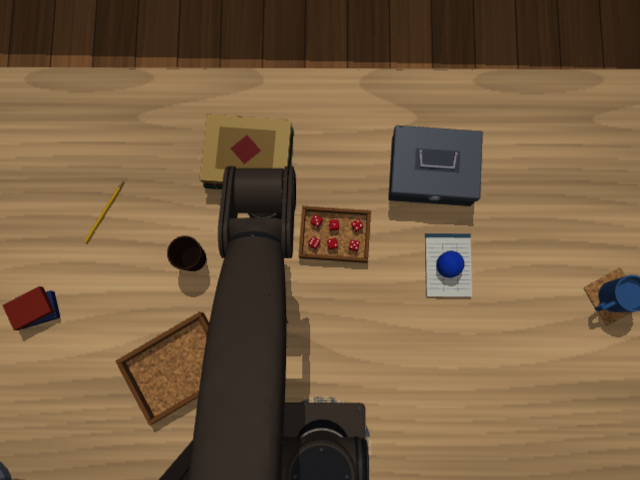

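View pics/w11.png

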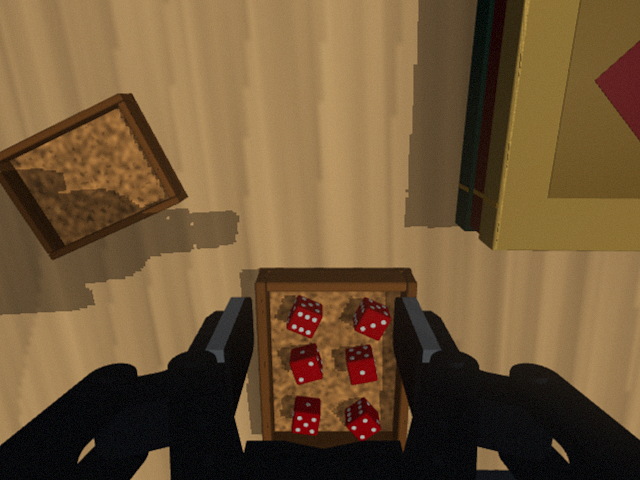

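The tray is now square with the box, at about (0.4785,-0.026) and yaw 86.4° against 86.2°, with all six faces unchanged. Next is the front push. Its start is inside the tool-down reach, so I'll lean the hand forward.

Request:
jog_arm(
  commands="0 -0.01 0.01 0 0 -0.17; 0 -0.025 0.02 0 0 -0.34; 0 -0.04 0.03 0 0 -0.51; -0.005 -0.055 0.03 0 0 -0.68; -0.01 -0.07 0.03 0 0 -0.85; -0.015 -0.085 0.03 0 0 -1.02; -0.019 -0.1 0.03 0 0 -1.19; -0.019 -0.115 0.03 0 0 -1.36; -0.019 -0.123 0.03 0 0 -1.52; -0.019 -0.125 0.03 0 0 -1.571; -0.019 -0.125 0.03 0 0 -1.571",
)

```text
time: 23.68
eef_pos: [0.4568, -0.0226, 0.1741]
tcp_rot: [1.0, -0.031, -0.002, -0.001]
contact_force: [-1.1, 0.0, -0.4]
opening: 0.597
```

```bash
python3 - <<'E'
from h import *
s=get_state();print(s["time"],s["eef_pos"],s["tcp_rot"],s["qpos"])
E
```

```text
23.675 [ 0.45684806 -0.02256228  0.17413313] [ 9.99519956e-01 -3.09042029e-02 -2.12701685e-03 -5.12961666e-04] [-2.71757074e-01 -1.79578846e-01  2.11964351e+00 -1.96827907e-05
  1.20590395e+00  1.36086471e+00]
```

Request:
jog_arm(
  commands="-0.01 0 0 0.008 0.12 0; -0.03 0.001 0 0.016 0.24 0; -0.05 0.002 0 0.0226 0.349 0; -0.07 0.003 -0.01 0.0226 0.349 0; -0.08 0.003 -0.03 0.0226 0.349 0; -0.082 0.003 -0.06 0.0226 0.349 0; -0.082 0.003 -0.09 0.0226 0.349 0; -0.082 0.003 -0.11 0.0226 0.349 0; -0.082 0.003 -0.12 0.0226 0.349 0; -0.082 0.003 -0.12 0.0226 0.349 0",
)

```text
time: 24.92
eef_pos: [0.3752, -0.0196, 0.0556]
tcp_rot: [0.984, -0.03, -0.175, -0.006]
contact_force: [0.5, 1.1, -0.2]
opening: 0.6
```

```bash
python3 - <<'E'
from h import *
from scipy.spatial.transform import Rotation as R
s=get_state();print(s["time"],s["eef_pos"],R.from_quat(s["tcp_rot"]).as_matrix().round(3).tolist(),s["qpos"],s["contact_force"])
c=vision.read_camera("side");save(c,"s12");np.savez("s12.npz",**c)
E
```

```text
24.925 [ 0.37518159 -0.01956348  0.05563813] [[0.937, -0.062, -0.344], [-0.057, -0.998, 0.023], [-0.345, -0.001, -0.939]] [-0.27075555  0.04718981  2.18504653 -0.07396726  1.25548612  1.39677365] [ 0.51610687  1.06926887 -0.17691168]
```

View pics/s12.png

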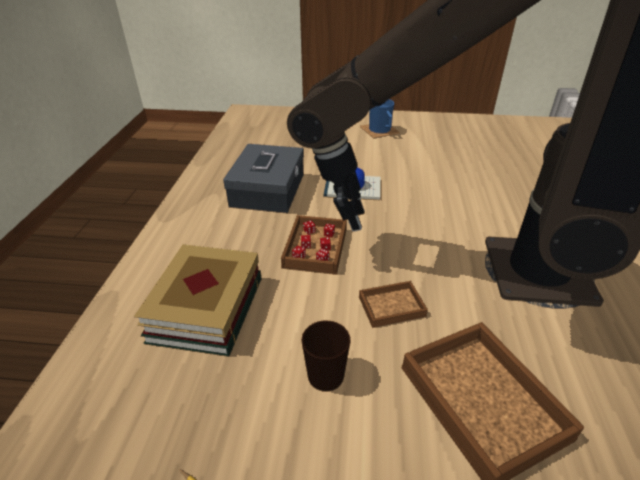

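The side view shows the leaned hand at (345,200), in front of the tray, with the fingers clear of the tray's front wall at (320,270). I'll lower it and check the finger height.

Request:
jog_arm(
  commands="0 0 -0.02 0 0 0; 0 0 -0.04 0 0 0; 0 0 -0.055 0 0 0; 0 0 -0.063 0 0 0; 0 0 -0.067 0 0 0; 0 0 -0.067 0 0 0",
)

```text
time: 25.72
eef_pos: [0.3761, -0.02, -0.0104]
tcp_rot: [0.984, -0.031, -0.174, -0.006]
contact_force: [-0.2, 0.0, -0.1]
opening: 0.599
```

```bash
python3 - <<'E'
from h import *
s=get_state();print(s["time"],s["eef_pos"],s["contact_force"])
c=vision.read_camera("side");P=cloud(c);np.savez("s13.npz",**c)
cv2.imwrite("pics/s13.png",cv2.resize(c["frame"][190:290,280:400,::-1],None,fx=6,fy=6,interpolation=cv2.INTER_CUBIC))
E
```

```text
25.725 [ 0.37611209 -0.01998585 -0.01043083] [-0.19433968  0.03807592 -0.11514175]
```

View pics/s13.png

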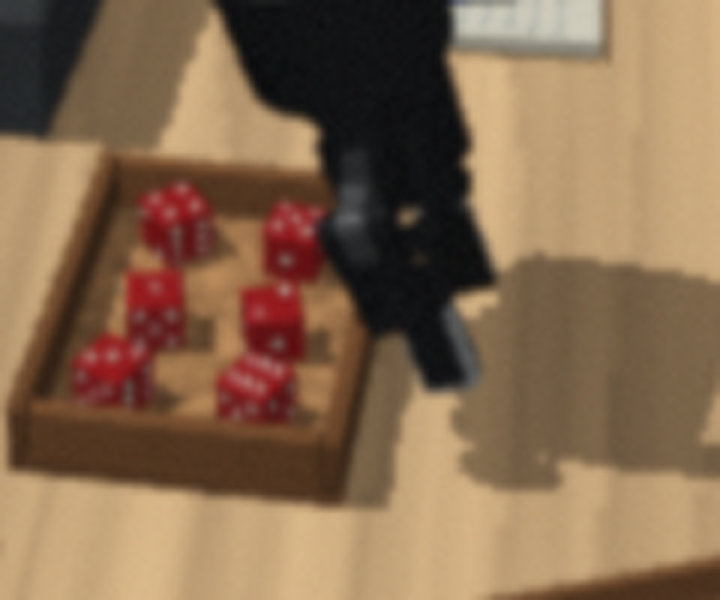

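```bash
python3 - <<'E'
from h import *
c=dict(np.load("s13.npz"));P=cloud(c)
for v in range(236,257,2): print(v,[(u,*(P[v,u]*1000).round().astype(int).tolist()) for u in range(336,362,4)])
E
```

```text
236 [(336, 428, 42, 89), (340, 420, 42, 90), (344, 412, 41, 90), (348, 404, 41, 91), (352, 397, 18, 73), (356, 390, -47, 24), (360, 381, -45, 26)]
238 [(336, 435, -57, 7), (340, 420, 40, 83), (344, 412, 40, 84), (348, 404, 40, 85), (352, 397, 19, 69), (356, 389, -45, 19), (360, 380, -44, 21)]
240 [(336, 434, -48, 8), (340, 420, 40, 79), (344, 413, 26, 68), (348, 404, 37, 77), (352, 396, 30, 72), (356, 389, -62, 1), (360, 380, -64, 0)]
242 [(336, 434, -42, 7), (340, 420, 37, 71), (344, 412, 34, 69), (348, 404, 40, 74), (352, 396, 34, 70), (356, 388, 8, 50), (360, 380, -56, 0)]
244 [(336, 433, -32, 9), (340, 423, -8, 29), (344, 412, 35, 65), (348, 404, 35, 65), (352, 396, 37, 67), (356, 388, 12, 48), (360, 380, -51, -2)]
246 [(336, 433, -26, 9), (340, 422, -1, 30), (344, 415, -39, -1), (348, 404, 21, 49), (352, 396, 17, 46), (356, 388, 14, 44), (360, 379, -40, 1)]
248 [(336, 432, -18, 9), (340, 422, 6, 30), (344, 415, -29, 1), (348, 404, 20, 43), (352, 396, 19, 42), (356, 387, 10, 36), (360, 379, -32, 2)]
250 [(336, 432, -13, 7), (340, 421, 10, 27), (344, 414, -25, -1), (348, 404, 10, 29), (352, 395, 17, 36), (356, 387, 15, 34), (360, 379, -28, 0)]
252 [(336, 429, 19, 29), (340, 421, 8, 20), (344, 414, -17, 0), (348, 405, -18, 0), (352, 395, 16, 29), (356, 387, 19, 32), (360, 378, -21, 0)]
254 [(336, 429, 27, 29), (340, 421, 5, 11), (344, 413, -7, 2), (348, 405, -10, 0), (352, 395, 17, 24), (356, 387, 11, 20), (360, 378, -15, -1)]
256 [(336, 428, 35, 31), (340, 421, 5, 6), (344, 413, -6, -2), (348, 404, -5, -1), (352, 395, -5, -1), (356, 387, -7, -1), (360, 378, -6, 1)]
```

The finger ends are at z ≈ 0.020 and the knuckles at 0.065 or more, so lowering another 11 mm is safe. Then I push along box +x.

Request:
jog_arm(
  commands="0 0 -0.005 0 0 0; 0 0 -0.01 0 0 0; 0 0 -0.011 0 0 0; 0.003 0 -0.011 0 0 0; 0.006 0 -0.011 0 0 0; 0.009 -0.001 -0.011 0 0 0; 0.012 -0.001 -0.011 0 0 0; 0.015 -0.001 -0.011 0 0 0; 0.018 -0.001 -0.011 0 0 0; 0.022 -0.001 -0.011 0 0 0; 0.026 -0.002 -0.011 0 0 0; 0.03 -0.002 -0.011 0 0 0; 0.034 -0.002 -0.011 0 0 0; 0.038 -0.002 -0.011 0 0 0; 0.042 -0.003 -0.011 0 0 0; 0.046 -0.003 -0.011 0 0 0; 0.049 -0.003 -0.011 0 0 0; 0.05 -0.003 -0.011 0 0 0",
)

```text
time: 28.02
eef_pos: [0.4236, -0.0225, -0.0215]
tcp_rot: [0.984, -0.03, -0.177, -0.006]
contact_force: [-6.0, -0.2, 3.5]
opening: 0.597
```

```bash
python3 - <<'E'
from h import *
s=get_state();print(s["time"],s["eef_pos"],s["contact_force"])
c=vision.read_camera("side")
cv2.imwrite("pics/s14.png",cv2.resize(c["frame"][180:290,260:400,::-1],None,fx=5,fy=5,interpolation=cv2.INTER_CUBIC))
c=vision.read_camera("top");save(c,"t14");rects(c)
E
```

```text
28.025 [ 0.42362243 -0.02251266 -0.02153786] [-5.98283247 -0.22087359  3.48268786]
box [ 0.6334 -0.2557] [0.2008 0.1646] 86.25
books [0.6636 0.1798] [0.1979 0.1608] 86.3
tray [ 0.5079 -0.1009] [0.0135 0.1205] 85.83
```

View pics/s14.png

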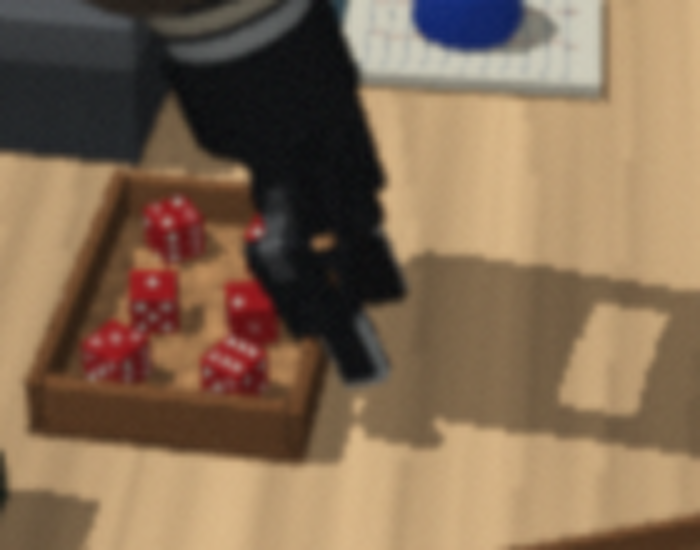

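View pics/t14.png

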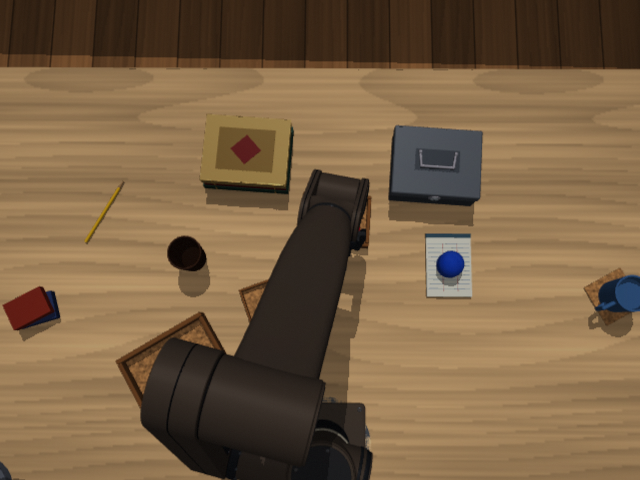

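Pushing works: about 6 N, the tray is flat and square, and the dice are unchanged. I'll continue.

Request:
jog_arm(
  commands="0.003 0 0 0 0 0; 0.007 0 0 0 0 0; 0.012 -0.001 0 0 0 0; 0.017 -0.001 0 0 0 0; 0.022 -0.001 0 0 0 0; 0.027 -0.002 0 0 0 0; 0.032 -0.002 0 0 0 0; 0.037 -0.002 0 0 0 0; 0.042 -0.003 0 0 0 0; 0.047 -0.003 0 0 0 0; 0.052 -0.003 0 0 0 0; 0.057 -0.004 0 0 0 0; 0.062 -0.004 0 0 0 0; 0.067 -0.004 0 0 0 0; 0.072 -0.005 0 0 0 0; 0.077 -0.005 0 0 0 0; 0.081 -0.005 0 0 0 0; 0.084 -0.005 0 0 0 0; 0.085 -0.005 0 0 0 0; 0.085 -0.005 0 0 0 0",
)

```text
time: 30.62
eef_pos: [0.5088, -0.0276, -0.0215]
tcp_rot: [0.984, -0.03, -0.177, -0.006]
contact_force: [-6.2, -0.0, 4.0]
opening: 0.599
```

```bash
python3 - <<'E'
from h import *
s=get_state();print(s["time"],s["eef_pos"],s["contact_force"])
c=vision.read_camera("side")
cv2.imwrite("pics/s15.png",cv2.resize(c["frame"][160:290,200:360,::-1],None,fx=4.5,fy=4.5,interpolation=cv2.INTER_CUBIC))
P=cloud(c);np.savez("s15.npz",**c);rects(c)
c=vision.read_camera("top");save(c,"t15");rects(c);np.savez("t15.npz",**c)
E
```

```text
30.625 [ 0.5087832  -0.02760391 -0.02152709] [-6.16694772 -0.02494154  4.0403109 ]
box [ 0.584  -0.2599] [0.1803 0.06  ] 86.83
books [0.6644 0.1809] [0.1994 0.1596] 85.78
tray [ 0.6303 -0.038 ] [0.1501 0.0557] 86.81
box [ 0.632  -0.2556] [0.2011 0.1661] 85.81
books [0.6643 0.1796] [0.1974 0.1607] 85.94
tray [ 0.5922 -0.1067] [0.0155 0.1198] 84.16
```

View pics/s15.png

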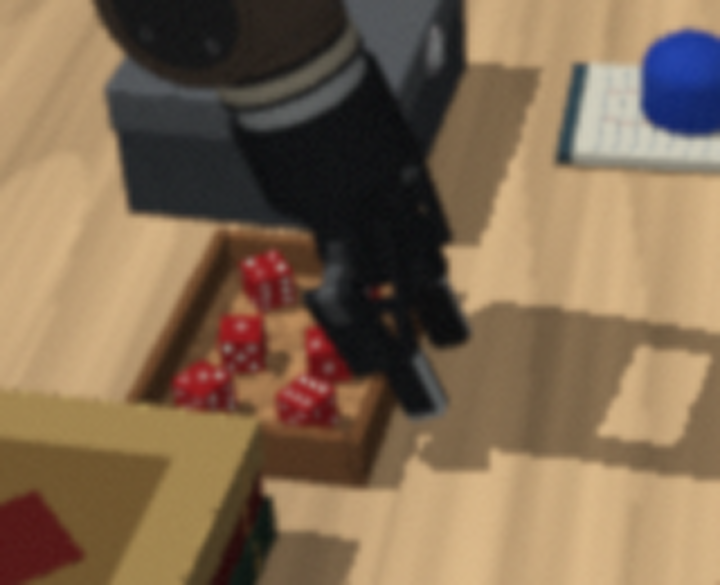

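View pics/t15.png

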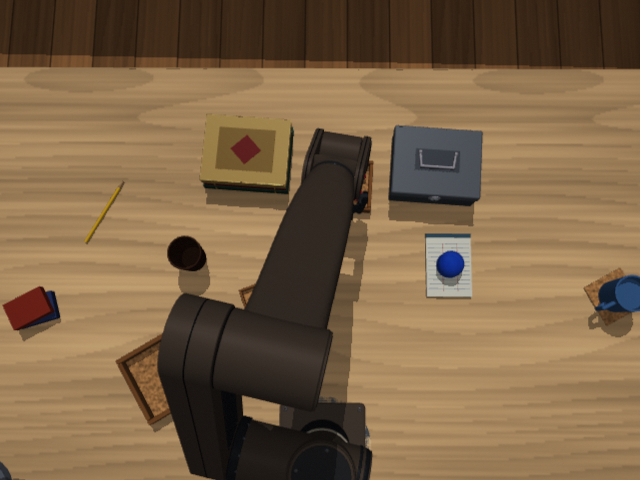

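Remaining distance is about 32 mm. I'll push 27 mm, then back off and measure with a clear view.

Request:
jog_arm(
  commands="0.003 0 0 0 0 0; 0.007 0 0 0 0 0; 0.012 -0.001 0 0 0 0; 0.017 -0.001 0 0 0 0; 0.022 -0.001 0 0 0 0; 0.025 -0.002 0 0 0 0; 0.027 -0.002 0 0 0 0; 0.027 -0.002 0 0 0 0; 0.025 -0.002 0 0 0 0; 0.015 -0.002 0 0 0 0; -0.005 0 0 0 0 0; -0.03 0 0 0 0 0; -0.05 0 0.02 0 0 0; -0.06 0 0.06 0 0 0; -0.06 0 0.12 0 0 0; -0.06 0 0.18 0 0 0; -0.06 0 0.2 0 0 0; -0.06 0 0.2 0 0 0",
)

```text
time: 32.98
eef_pos: [0.4521, -0.0283, 0.1802]
tcp_rot: [0.985, -0.031, -0.171, -0.005]
contact_force: [-0.1, -0.1, -0.5]
opening: 0.598
```

```bash
python3 - <<'E'
from h import *
s=get_state();print(s["time"],s["eef_pos"],s["contact_force"])
c=vision.read_camera("wrist");save(c,"w16");np.savez("w16.npz",**c)
c=vision.read_camera("top");save(c,"t16");rects(c);np.savez("t16.npz",**c)
E
```

```text
32.975 [ 0.45207245 -0.02827692  0.18017819] [-0.08893435 -0.14610911 -0.53596034]
box [ 0.632  -0.2554] [0.2004 0.1664] 85.92
books [0.6644 0.1796] [0.1965 0.1608] 86.08
tray [ 0.5848 -0.1097] [0.0078 0.0411] 78.84
```

View pics/w16.png

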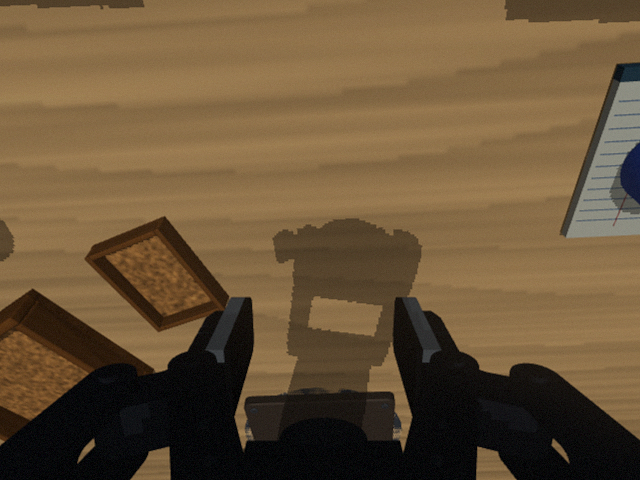

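View pics/t16.png

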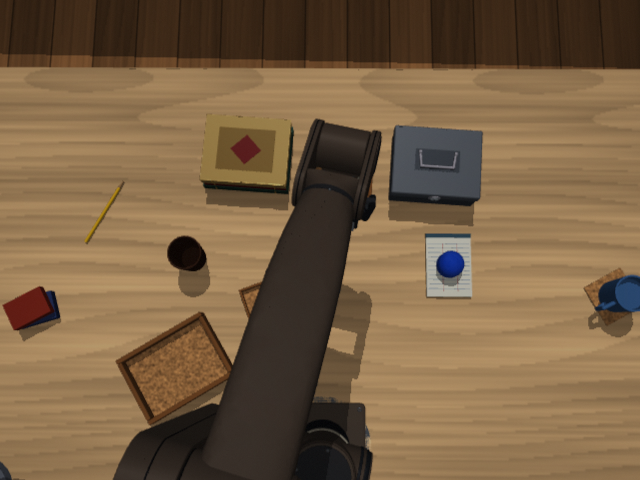

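The leaned hand blocks both views. I'll set it upright so the wrist camera looks over the tray.

Request:
jog_arm(
  commands="0.005 0 0.01 -0.008 -0.12 0; 0.015 0 0.03 -0.016 -0.24 0; 0.03 0 0.06 -0.0226 -0.349 0; 0.04 0 0.07 -0.0226 -0.349 0; 0.04 0 0.07 -0.0226 -0.349 0; 0.04 0 0.07 -0.0226 -0.349 0",
)

```text
time: 33.83
eef_pos: [0.4902, -0.0277, 0.246]
tcp_rot: [1.0, -0.031, -0.002, -0.0]
contact_force: [0.1, 0.5, -1.0]
opening: 0.599
```

```bash
python3 - <<'E'
from h import *
s=get_state();print(s["time"],s["eef_pos"],s["contact_force"])
c=vision.read_camera("wrist");save(c,"w17");np.savez("w17.npz",**c);rects(c)
c=vision.read_camera("side");np.savez("s17.npz",**c);save(c,"s17");rects(c)
E
```

```text
33.825 [ 0.49024256 -0.02774517  0.24601121] [ 0.10041309  0.45458403 -0.99160864]
box [ 0.5902 -0.2096] [0.1177 0.0659] 85.79
books [0.6162 0.149 ] [0.128  0.0641] 86.43
tray [ 0.6063 -0.0321] [0.1601 0.0794] 86.46
box [ 0.6339 -0.2531] [0.2042 0.1613] 86.13
books [0.6646 0.1818] [0.1996 0.1599] 85.96
tray [ 0.6255 -0.0321] [0.1631 0.1205] 86.38
```

View pics/w17.png

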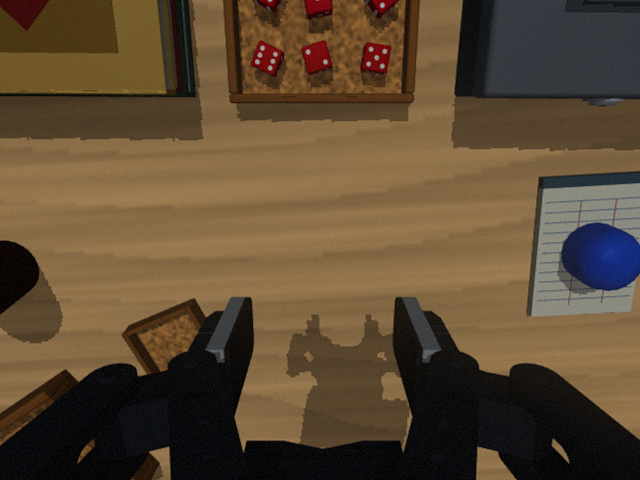

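View pics/s17.png

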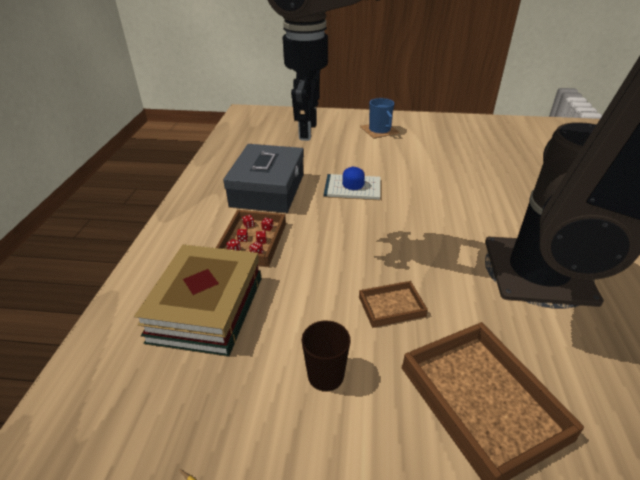

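```bash
python3 - <<'E'
from h import *
c=dict(np.load("s17.npz"))
cv2.imwrite("pics/s17c.png",cv2.resize(c["frame"][150:280,210:390,::-1],None,fx=4.4,fy=4.4,interpolation=cv2.INTER_CUBIC))
E
```

```text
(no output)
```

View pics/s17c.png

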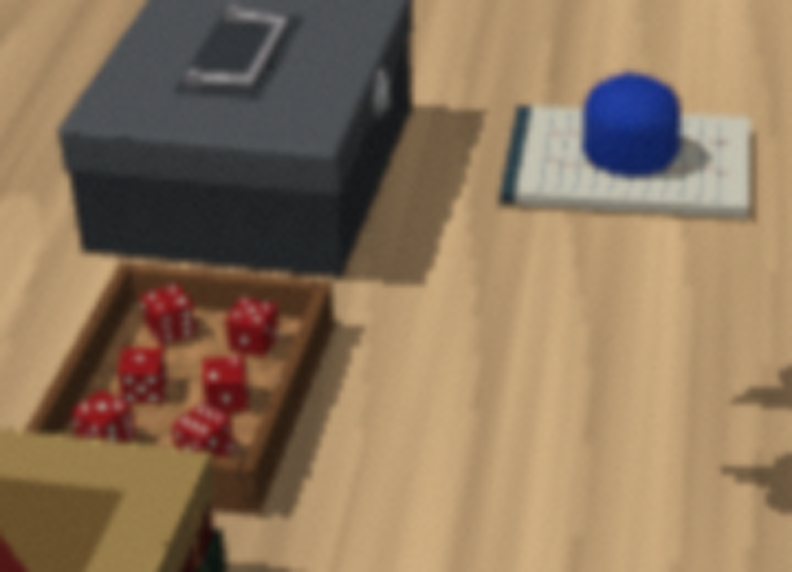

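The glass is upright on the pad at (632,125). The dice lie flat in the tray and the tray sits square beside the box. All is within tolerance, so I'm handing in.

```bash
python3 -c "
from plant import ctrl
print(ctrl.sign_off())"
```

```text
the job is handed in; nothing more can be done
None
```

The job is handed in at about 34 s. The glass paperweight is on the score pad, and the dice tray is in the space between the cash box and the books. I set the glass down by touch. I then slid the tray sideways and forward with two open fingers, never gripping or lifting it.

What the last checks showed:

- **Paperweight:** it stands upright and let go, about 3 mm from the pad's centre.
- **Tray position:** its front edge is about 2–3 mm short of the box's front line, within the 8 mm allowed. The wrist and side cameras agree on this.
- **Tray fit:** it is square with the box within about 0.01 rad, with about 36–40 mm free on each side.
- **Dice:** all six are in the tray. Every die I could see was as it lay at the start. The last pictures cut off part of some dice, so I did not read every top face again in one clear view.
- **Left in place:** the measured positions of the box and books did not change beyond camera noise. I did not measure the cup again, but it looks unmoved in the pictures.

Two things disagreed with the description or went wrong on the way:

- **Finger height:** the finger ends sat about 30 mm higher than the stated tool point. My first side push therefore passed over the tray's wall without moving it.
- **First grasp:** my first grip on the glass caught the dome and had to be redone lower down.

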